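# Set a lamination jig's gap with a gauge blade

## Robot

A 7-joint arm with a two-finger parallel gripper is mounted at the origin on the work surface. World frame = base frame: x ahead of the robot, y to its left, z up, the work surface at z = 0. Lengths are in mm, angles in rad, forces in N, time in s.
With the tool pointing down it reaches from about 400 to 875 mm from the base axis. Payload 4.4 kg.
Tool frame: the origin (TCP) lies between the finger pads, 19 mm behind the fingertips; this is the grasp point; z points along the fingers, y is the direction in which the jaws open and shut (so a half turn about z gives the same grasp; the last joint's range is limited). The gripper opens to 85 mm and grips with 20 to 120 N. Pads are 22 mm wide; open, the fingers measure 114 mm over their backs; the gripper's body (76 mm by 85 mm) begins 54 mm behind the grasp point. The pads swing forward as they close: fully open they stand 13 mm farther back than shut.
Start: joints at [-1.292, 0.628, 0.038, 1.517, -0.027, 0.996, -0.02], TCP at [219.683, 611.765, 250.013] pointing down, gripper open.
Joint ranges: [-3.06, 3.06], [-0.37, 2.12], [-1.25, 1.32], [0.18, 2.47], [-1.1, 4.24], [0.23, 1.98], [-2.94, 2.94]. Speed limits (rad/s): [2.57, 2.57, 3.14, 3.14, 3.14, 3.14, 3.14].

## Interface

Orientations are given as [roll, pitch, yaw] about the fixed x, y, z axes, in that order (R = Rz(yaw) Ry(pitch) Rx(roll)).
In Python, from cell import * gives the robot as it stands. The module is installed in compiled form; this text tells all that it offers.
- The arm moves only by the tool move_arm, never from a script. Its argument "series" is a list of rows, each a list of 2 entries, a list of its own where there are three numbers: the shift along the tool's x, y, z in m, then the turn about the tool's z in rad. In form: [[[x, y, z], yaw], ...]. A call has 1 to 5 rows; each row is the pose to reach, as a shift and turn from the pose measured when the call began, along the tool's axes at that moment; what a row does not reach only later rows make up. A row lasts 1/8 s, in which the tool goes at most 62.5 mm and 10.7 degrees, less where a joint would pass 70% of its speed; a pose out of reach is approached as far as the arm can. A call with a gripper value outside its range is refused whole. "claw" is the opening, from 0 (shut) to 1 (fully open), set as the call begins (left out, the last holds). The fingers move at their own pace and stop on an object; the grip force is fixed at half the most. Time passes only in rows, so rows that repeat a pose let the fingers close. It gives the time, the measured TCP pose, the force and the opening at its end, in the units of the state.
- read_state(): the state, without advancing time (a new reading comes with each control period).
- get_image(name): name is "scene" or "side" or "wrist"; returns the picture (480x640x3 uint8, blue, green, red); there is no depth.
- camera_model(name): a dict with "fov_y" (degrees; the focal length in pixels is half the picture's height over the tangent of half this angle, whatever the lens; pixels are square), "cx", "cy" (the principal point, pixels), "pose" (4x4, takes a point from camera to world coordinates); the wrist camera has in their place "tool_from_camera" (4x4, takes a point from camera to tool coordinates, whose origin is the TCP and whose axes are the flange's). Camera axes: x right, y down, z forward; pixel columns grow to the right and rows downward; lengths in mm; the calibration is good to about 2 mm. A picture is of the moment at which its call begins: read the wrist's pose just before it. camera_model takes no time and is no camera call.
- finish_job(): hands the job in, once; it reports no verdict.
The state is a dict: "clock": time; "qpos": joint angles; "qd": joint speeds; "tau": joint torques, N m; "eef_pos": TCP position; "tool_rot": TCP orientation; "force": force on the tool from outside, world axes, zero at the start; "torque": the same for the moment, N m; "width": finger opening in mm.
Only numpy, scipy, OpenCV 4.12 (cv2) and the standard library are available. Lean on these libraries where they do the work, as an engineer would, in place of code of your own. Each camera call takes 0.05 s, during which the arm holds its last target. There are 200 camera calls.

## Task

Set the gap of the display-lamination jig with the blue-handled gauge: take it from the white stand, lower its blade fully home into the jig's gauge slot and let go, then slide the jaw by its red grip until the nose rests snugly against the blade. Then, leaving the jaw where it is set, draw the gauge out and put it back fully home in its empty place in the stand and let go. Never let the gauge drop, and leave the yellow gauge, the tape roll, the screwdriver and the stack of panels where they are.

Things in the scene. Friction and masses are not known exactly. Their poses are not given: they have to be found in the camera images.
- gauge: Blue-handled gauge, loose, about 90 g, upright. Origin: centre of blade tip; z up, x across the blade, y its thickness (half turns alike). Blade 36 (x) x 6 (y) x 32 mm long, lowest 3 mm a wedge. Above it a steel collar 46 x 18 x 6 mm, its underside (shoulder) the depth stop; then a blue box handle 28 (x) x 16 (y) mm, z = 38 to 76 mm, gripped from above on either pair of sides.
- gauge_shoulder (a point): Centre of the underside of the blue gauge's collar, 32 mm above its blade tip; axes as the gauge.
- gauge_grip (a point): Point to grip on the blue handle (the TCP here leaves the fingertips 3 mm above the collar), on the gauge's axis, 60 mm above its tip; axes as the gauge.
- other_gauge: Yellow-handled gauge, same shape but with a 4 mm thick blade (origin and axes alike), in the other slot of the stand, 90 mm from the blue one; leave it alone.
- stand: White fixed gauge stand, block 170 (x) x 50 (y) x 44 mm, origin at centre of underside, z up. Two open-topped slots in a row, centred at x = -45 and +45 mm, each 42 (x) x 9 (y) mm, 36 mm deep, gauge x along stand x. A gauge is home when its collar rests on the stand's top, tip 12 mm above the bench. Which slot holds the blue gauge varies.
- stand_a (a point): Centre of the mouth of the stand's slot at x = -45 mm, on its top face (z = 44 mm); axes as the stand.
- stand_b (a point): Centre of the mouth of the stand's slot at x = +45 mm, on its top face (z = 44 mm); axes as the stand.
- jig: Fixed jig, aluminium base 100 (x) x 230 (y) x 10 mm, origin at centre of underside, z up, jaw slides along y. Grey datum block 70 mm wide, y = 45 to 75, top z = 46 mm, its datum face looks to -y. Before it the gauge slot: y = 37 to 45, x = -22 to 22 mm, 36 deep, open above, closed in front by two grey lips (y = 25 to 37, top z = 46); the jaw's nose enters by the 22 mm window between them.
- jig_slot (a point): Centre of the mouth of the jig's gauge slot, on the top plane of lips and datum block (46 mm above the bench); axes as the jig. The gauge goes in with its x along this x (either way round) and is home when its collar rests on this plane, blade tip 32 mm below it.
- jaw (a joint): Jaw position in m, 0 to 0.070, growing along the jig's +y towards the datum face. Gap from nose tip to datum face = 0.070 minus this: it reads about 0.064 when the nose holds the 6 mm blade against the datum face. The jaw stays where left; about 4 N (a little more with speed) slides it.
- jaw_grip (a point): Centre of the top of the jaw's red grip, a block 30 (x) x 20 (y) mm standing from 29 to 71 mm above the bench on a dark carriage 50 (x) x 45 (y) mm whose top is 29 mm above the bench; axes as the jig. With the jaw against the gauge, 55 mm separate the centres of grip and gauge.
- jaw_nose (a point): Top edge of the jaw's steel nose tip (36 mm above the bench), 52.5 mm along the jig's +y from the red grip's centre; nose 18 mm wide (x), from 14 to 36 mm above the bench; axes as the jig.
- tape: Yellow roll of tape lying flat (a loose ring, 90 mm across, 18 mm high), origin at the centre of its underside; leave alone.
- driver: Red-handled screwdriver lying loose on the bench beyond the jig, 160 mm long (its x); leave alone.
- panels: Small stack of display panels on a white carrier, 160 x 90 x 21 mm, loose, origin at the centre of its underside; leave alone.
Not all that is in view belongs to the job. Of the things that look like the jig, take the one that is farthest from the robot's base at the start. Leave any orange look-alike of the gauge alone.

How it is judged (in metres and radians):
On the way, in this order (a step that is already met when the one before it is completed fails the run):
1. the blue gauge is fully home in the jig's gauge slot and let go, the jaw still well open (z of gauge_shoulder in the frame of jig_slot between -0.004 and 0.003 m and x of gauge_shoulder in the frame of jig_slot between -0.006 and 0.006 m and y of gauge_shoulder in the frame of jig_slot between -0.003 and 0.003 m and angle between gauge's own z axis and vertical below 0.12 rad and contact force between the fingers and gauge below 0.2 N and value of joint jaw below 0.055 m), for 0.2 s.
2. with the gauge still home, the jaw has been slid until its nose is snug against the blade (gap at most 7.4 mm for the 6 mm blade) (z of gauge_shoulder in the frame of jig_slot between -0.004 and 0.003 m and x of gauge_shoulder in the frame of jig_slot between -0.006 and 0.006 m and y of gauge_shoulder in the frame of jig_slot between -0.003 and 0.003 m and angle between gauge's own z axis and vertical below 0.12 rad and contact force between the fingers and gauge below 0.2 N and value of joint jaw above 0.0626 m), for 0.2 s.
3. the gauge is drawn right out of the slot, the jaw staying set (gap 4.4 to 7.8 mm) (z of gauge_shoulder in the frame of jig_slot above 0.034 m and value of joint jaw between 0.0622 and 0.0656 m), for 0.05 s.
At the end, for the whole second after the job is handed in: The blue gauge is released and at rest, fully home in its slot of the stand (shoulder within 3 mm of the top face, 6 mm along and 3 mm across the slot, upright within 0.12 rad); the jaw is left set, its gap to the datum face 4.4 to 7.8 mm; the yellow gauge stands in its place within 10 mm (((z of gauge_shoulder in the frame of stand_a between -0.004 and 0.003 m and x of gauge_shoulder in the frame of stand_a between -0.006 and 0.006 m and y of gauge_shoulder in the frame of stand_a between -0.003 and 0.003 m and angle between gauge's own z axis and vertical below 0.12 rad) or (z of gauge_shoulder in the frame of stand_b between -0.004 and 0.003 m and x of gauge_shoulder in the frame of stand_b between -0.006 and 0.006 m and y of gauge_shoulder in the frame of stand_b between -0.003 and 0.003 m and angle between gauge's own z axis and vertical below 0.12 rad)) and contact force between the fingers and gauge below 0.2 N and value of joint jaw between 0.0622 and 0.0656 m and linear speed of gauge below 0.02 m/s and velocity of joint jaw below 0.005 m/s and distance of other_gauge from where it was at the start of the episode below 0.01 m); the robot touches nothing.
It fails at once if the gauge is dropped (it falls free at over 0.45 m/s, about a 10 mm drop) (contact force between the fingers and gauge below 0.01 N and linear speed of gauge above 0.45 m/s).
It fails at once if the yellow gauge is moved by more than 15 mm (distance of other_gauge from where it was at the start of the episode above 0.015 m).
It fails at once if the tape roll, screwdriver or panels are moved by more than 20 mm (distance of any of tape, driver, panels from where it was at the start of the episode above 0.02 m).
It also fails if it takes over 61 s, if anything falls off the work surface, if the arm or the gripper's body presses on something with over 40 N, if the wrist force passes 120 N, or if a joint passes its speed limit or range.

## Working session

There is one attempt and no reset: what is moved stays moved. The work goes in short steps, Python scripts to look and compute and a tool call to move; the robot and the scene stay as the last step left them, time stands still between calls to the robot, and variables do not carry over. Pictures are saved under pics/ and viewed, about 8 in all and at most 12, crops included, and the job is handed in when it is done.

Besides the shell and the picture viewer there is one more tool, called after "Emit:" as name(argument=value, ...) on one line, values as JSON. move_arm: Moves the arm, as the interface text tells. Its arguments: {"type":"object","properties":{"series":{"type":"array"},"claw":{"type":"number"}},"required":["series"]}

```bash
mkdir -p pics; python3 - <<'E'
from cell import *
import cv2,numpy as np
s=read_state();print(s)
for n in ("scene","side","wrist"):
    cv2.imwrite(f"pics/{n}0.png",get_image(n));m=camera_model(n);print(n,{k:np.round(v,4).tolist() for k,v in m.items()})
E
```

```text
{'clock': 0.0, 'qpos': array([-1.29180886,  0.62933951,  0.03846207,  1.51835991, -0.02703436,
        0.99630538, -0.01995943]), 'qd': array([ 1.83185324e-04,  6.73020358e-04, -2.62911826e-04, -3.93772570e-05,
       -3.23366738e-04, -3.01281775e-04, -1.05442848e-03]), 'tau': array([ 6.57915116e-04, -5.63394964e+01,  1.22610200e+00, -1.93451571e+01,
        1.08456973e-02,  1.00756178e-02, -1.11275989e-05]), 'eef_pos': array([219.47343533, 611.20246063, 249.0962928 ]), 'tool_rot': array([-3.13969885e+00,  7.51023556e-06,  2.79681097e+00]), 'force': array([ 0.43506336, -0.17688155, -0.19164532]), 'torque': array([ 0.05103505, -0.03504561, -0.03189091]), 'width': 85.27706499968292}
scene {'fov_y': 46.8347, 'cx': 310.0889, 'cy': 236.0742, 'pose': [[0.3471, 0.6359, -0.6893, 1336.9777], [0.9378, -0.2402, 0.2507, -278.8583], [-0.0061, -0.7335, -0.6797, 850.629], [0.0, 0.0, 0.0, 1.0]]}
side {'fov_y': 55.4883, 'cx': 308.9746, 'cy': 241.7261, 'pose': [[-0.9964, -0.0489, 0.0697, 487.7966], [-0.0849, 0.509, -0.8566, 754.4057], [0.0064, -0.8594, -0.5113, 513.0152], [0.0, 0.0, 0.0, 1.0]]}
wrist {'fov_y': 67.3921, 'cx': 313.286, 'cy': 236.6934, 'tool_from_camera': [[-0.0004, -0.9478, -0.3188, 81.7465], [1.0, -0.0007, 0.0006, -0.435], [-0.0008, -0.3188, 0.9478, -124.0958], [0.0, 0.0, 0.0, 1.0]]}
```

View pics/scene0.png

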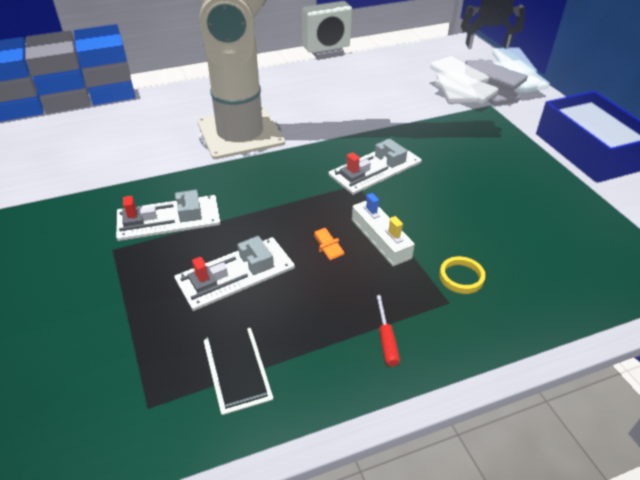

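View pics/side0.png

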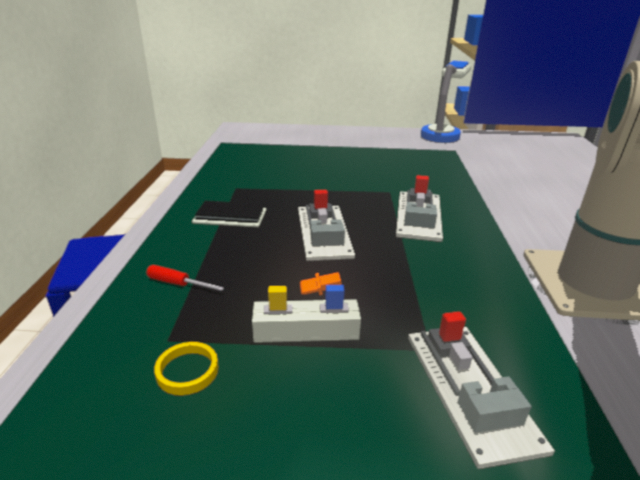

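Scene view: three jigs, at (168,215), (235,272) and (375,165). The blue gauge is at (373,203), the yellow one at (396,227), and the orange look-alike at (328,243). The side view agrees. I'll cast rays for rough positions.

```bash
cat > h.py <<'E'
from cell import *
import cv2,numpy as np
from scipy.spatial.transform import Rotation as R
def toolT(s):
    T=np.eye(4);T[:3,:3]=R.from_euler('xyz',s["tool_rot"]).as_matrix();T[:3,3]=s["eef_pos"];return T
def cam(n,s=None):
    m=camera_model(n);T=m["pose"] if n!="wrist" else toolT(s)@m["tool_from_camera"]
    f=240/np.tan(np.radians(m["fov_y"])/2);return f,m["cx"],m["cy"],np.array(T)
def cast(c,uv,z):
    f,cx,cy,T=c;uv=np.atleast_2d(uv).astype(float)
    d=np.c_[(uv[:,0]-cx)/f,(uv[:,1]-cy)/f,np.ones(len(uv))]@T[:3,:3].T
    o=T[:3,3];return o+d*((z-o[2])/d[:,2])[:,None]
def proj(c,P):
    f,cx,cy,T=c;p=(np.atleast_2d(P)-T[:3,3])@T[:3,:3];return np.c_[cx+f*p[:,0]/p[:,2],cy+f*p[:,1]/p[:,2]]
def shot(n,name):
    s=read_state();im=get_image(n);cv2.imwrite(f"pics/{name}.png",im);return im,cam(n,s),s
def mask(im,h0,h1,smin=120,vmin=60):
    h=cv2.cvtColor(im,cv2.COLOR_BGR2HSV);return cv2.inRange(h,(h0,smin,vmin),(h1,255,255))
def blobs(m,amin=40):
    cs,_=cv2.findContours(m,cv2.RETR_EXTERNAL,cv2.CHAIN_APPROX_NONE);return sorted([c for c in cs if cv2.contourArea(c)>amin],key=cv2.contourArea,reverse=True)
def go(s,p,yaw=None):
    "shift in tool axes (m) and turn to world p (mm), tool y axis heading yaw (half turns alike)"
    T=toolT(s);d=T[:3,:3].T@(np.array(p)-T[:3,3])/1000
    t=0
    if yaw is not None:
        y=np.arctan2(T[1,1],T[0,1]);t=-((yaw-y+np.pi/2)%np.pi-np.pi/2)
    return np.round(d,4),round(float(t),4)
E
python3 - <<'E'
from h import *
c=cam("scene")
P=lambda n,uv,z:print(n,cast(c,uv,z).round(0)[:,:2].tolist())
P("blue",[(373,199)],85);P("yel",[(396,222)],85)
P("jigs grips",[(200,262),(129,200),(353,156)],69)
P("blocks",[(256,246),(187,195),(391,146)],46)
P("far jig base corners",[(177,275),(192,306),(293,266),(276,240)],8)
P("driver",[(380,296),(390,362)],8);P("tape",[(462,275)],9);P("panel",[(205,341),(252,329),(271,398),(223,410)],15)
P("orange",[(320,232),(338,256)],10)
P("stand",[(353,206),(392,255),(412,240)],44)
s=read_state();print(toolT(s).round(3))
E
```

```text
blue [[497.0, 174.0]]
yel [[583.0, 186.0]]
jigs grips [[538.0, -221.0], [290.0, -329.0], [310.0, 209.0]]
blocks [[510.0, -99.0], [288.0, -201.0], [273.0, 333.0]]
far jig base corners [[496.0, -269.0], [590.0, -256.0], [557.0, -34.0], [468.0, -43.0]]
driver [[697.0, 102.0], [845.0, 51.0]]
tape [[706.0, 285.0]]
panel [[688.0, -251.0], [692.0, -162.0], [843.0, -172.0], [837.0, -253.0]]
orange [[480.0, 57.0], [565.0, 65.0]]
stand [[459.0, 145.0], [632.0, 157.0], [607.0, 217.0]]
[[-9.41000e-01  3.38000e-01 -1.00000e-03  2.19502e+02]
 [ 3.38000e-01  9.41000e-01 -1.00000e-03  6.11341e+02]
 [ 0.00000e+00 -1.00000e-03 -1.00000e+00  2.49306e+02]
 [ 0.00000e+00  0.00000e+00  0.00000e+00  1.00000e+00]]
```

The far jig sits near (528,-150), 549 mm out, against about 400 mm for the other two. Next I'll bring the wrist camera over the stand.

Emit:
move_arm(series=[[[-0.045, -0.03, 0], -0.1], [[-0.09, -0.06, 0], -0.2], [[-0.135, -0.09, 0], -0.3], [[-0.18, -0.12, 0], -0.4], [[-0.224, -0.149, 0], -0.49]])

```text
clock: 0.78
eef_pos: [380.9, 393.7, 249.4]
tool_rot: [-3.14, -0.001, -2.993]
force: [-0.3, 0.1, -0.3]
width: 85.5
```

Emit:
move_arm(series=[[[-0.026, -0.047, 0], 0], [[-0.052, -0.094, 0], 0], [[-0.078, -0.141, 0], 0], [[-0.104, -0.188, 0], 0], [[-0.128, -0.235, 0], 0]], claw=0.5)

```text
clock: 1.4
eef_pos: [543.1, 178.6, 249.5]
tool_rot: [-3.14, -0.001, -2.994]
force: [0.8, 0.7, 0.3]
width: 42.8
```

```bash
python3 - <<'E'
from h import *
s=read_state();print(s["clock"],s["eef_pos"],s["tool_rot"],s["qd"].round(2),s["width"])
im,c,s=shot("wrist","w1")
for n,h in(("blue",(105,130)),("yel",(20,33))):
    for b in blobs(mask(im,*h),300)[:3]:print(n,cv2.contourArea(b),cv2.minAreaRect(b))
E
```

```text
1.4 [543.05347049 178.63639952 249.54006577] [-3.14006562e+00 -7.82660939e-04 -2.99350170e+00] [ 0.7   0.15  0.03 -0.29 -0.01  0.13  0.74] 42.83345189802457
blue 628.0 ((320.0, 157.5), (37.0, 18.0), 90.0)
yel 1027.0 ((198.5, 180.0), (30.0, 45.0), 90.0)
yel 948.0 ((193.6688232421875, 144.47064208984375), (41.76441192626953, 26.94339942932129), 80.13418579101562)
yel 571.0 ((317.5, 258.0), (40.0, 15.0), 90.0)
```

View pics/w1.png

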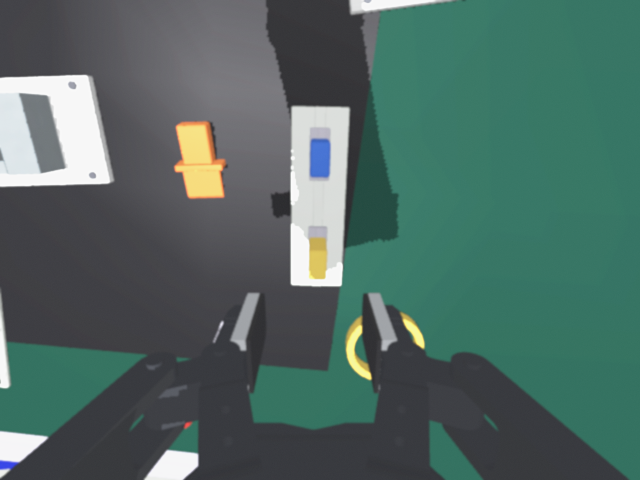

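Wrist view: the stand spans u 291–350, v 107–287. Blue handle is at (320,157), yellow at (318,257) and orange at (200,160). The arm was still moving, so I'll go above the blue gauge, settle and measure closer.

```bash
python3 - <<'E'
from h import *
import time
im=cv2.imread("pics/w1.png")
s=dict(eef_pos=np.array([543.053,178.636,249.54]),tool_rot=np.array([-3.14006562,-7.8e-4,-2.9935]))
c=cam("wrist",s)
print(cast(c,[(320,157.5),(318,258)],88),cast(c,[(291,107),(349,107),(343,286),(291,284)],44))
s=read_state();print(s["eef_pos"],go(s,cast(c,[(320,157.5)],88)[0]*[1,1,0]+[0,0,180]))
E
```

```text
[[491.87212173 175.70196466  88.        ]
 [575.47878572 186.91723348  88.        ]] [[457.87675393 145.90984081  44.        ]
 [450.52170451 195.36034253  44.        ]
 [619.38621012 219.78562017  44.        ]
 [624.92977177 167.40048833  44.        ]]
[547.92084429 169.62316783 249.51624918] (array([0.0548, 0.0143, 0.0693]), 0.0)
```

Emit:
move_arm(series=[[[0.027, 0.007, 0.035], 0], [[0.055, 0.014, 0.069], 0], [[0.055, 0.014, 0.069], 0], [[0.055, 0.014, 0.069], 0], [[0.055, 0.014, 0.069], 0]])

```text
clock: 2.08
eef_pos: [493.4, 175.8, 181.3]
tool_rot: [-3.134, 0.005, -3.004]
force: [0.4, 0.7, 0.3]
width: 42.7
```

```bash
python3 - <<'E'
from h import *
im,c,s=shot("wrist","w2");print(s["eef_pos"],s["tool_rot"],abs(s["qd"]).max())
for n,h in(("blue",(100,135)),("yel",(20,33))):
    for b in blobs(mask(im,*h,110,30),300)[:2]:
        print(n,cv2.contourArea(b),cv2.minAreaRect(b));print(cast(c,cv2.boxPoints(cv2.minAreaRect(b)),88).round(1).tolist())
cv2.imwrite("pics/w2c.png",cv2.resize(im[130:390,200:430],None,fx=2.3,fy=2.3,interpolation=cv2.INTER_NEAREST))
E
```

```text
[493.43474539 175.75028981 181.25753176] [-3.13383315  0.00538751 -3.00411165] 0.00594665827978671
blue 1114.5 ((315.0, 240.0), (52.0, 22.0), 90.0)
[[471.4, 165.7, 88.0], [469.5, 179.3, 88.0], [504.3, 184.5, 88.0], [506.3, 170.2, 88.0]]
yel 1088.5 ((313.5, 351.0), (58.0, 23.0), 90.0)
[[548.4, 174.3, 88.0], [546.2, 190.1, 88.0], [594.9, 197.3, 88.0], [597.3, 180.5, 88.0]]
yel 551.5 ((362.25, 405.7500305175781), (18.384775161743164, 40.305084228515625), 45.0)
[[624.1, 214.4, 88.0], [594.6, 231.0, 88.0], [605.1, 242.9, 88.0], [635.4, 226.5, 88.0]]
```

View pics/w2c.png

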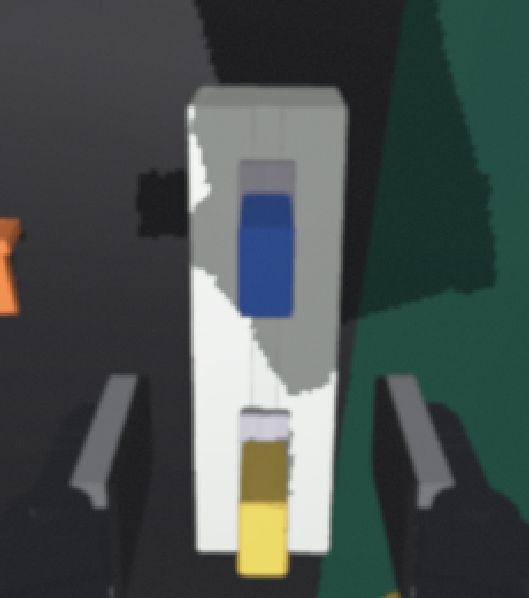

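The crop shows the blue top face at about u 304–328, v 229–268, with the darker side face above it, between the fingers. It lines up with the stand. I'll fit its position and yaw.

```bash
python3 - <<'E'
from h import *
im=cv2.imread("pics/w2.png");s=read_state();c=cam("wrist",s)
hsv=cv2.cvtColor(im,cv2.COLOR_BGR2HSV);print(hsv[215:275:4,316].tolist());print(hsv[250,298:334].tolist())
def yaw(p,q,z):
    P=cast(c,[p,q],z);d=P[1]-P[0];return np.degrees(np.arctan2(d[1],d[0])).round(2)
print("stand edges",yaw((282.6,176),(285.7,369.5),44),yaw((350.9,175.2),(343.5,369.5),44))
print("mid stand",cast(c,[(316.7,175.6),(314.6,369.5)],44))
q=cast(c,[(304,229),(328,229),(328,268),(304,268)],88);print(q,q.mean(0))
T=toolT(s);print("tooly",np.degrees(np.arctan2(T[1,1],T[0,1])))
E
```

```text
[[111, 159, 120], [110, 170, 120], [110, 168, 120], [111, 171, 122], [110, 174, 138], [111, 173, 137], [111, 172, 138], [111, 171, 137], [110, 173, 137], [111, 171, 137], [111, 173, 137], [111, 173, 137], [111, 173, 137], [112, 99, 134], [53, 7, 146]]
[[60, 7, 147], [68, 7, 147], [60, 5, 147], [78, 9, 144], [107, 26, 137], [111, 88, 130], [111, 153, 132], [110, 173, 134], [111, 173, 136], [111, 173, 136], [110, 173, 137], [110, 173, 136], [110, 173, 136], [110, 172, 138], [111, 171, 137], [111, 171, 137], [110, 173, 137], [110, 173, 137], [110, 174, 138], [111, 171, 137], [110, 173, 137], [110, 174, 136], [110, 173, 137], [111, 171, 137], [111, 174, 138], [111, 171, 137], [110, 174, 136], [110, 174, 133], [112, 137, 130], [113, 62, 132], [105, 11, 139], [50, 5, 146], [50, 5, 147], [53, 7, 148], [53, 7, 147], [60, 5, 147]]
stand edges 7.18 7.6
mid stand [[453.40243689 171.11466638  44.        ]
 [621.83517207 192.9877254   44.        ]]
[[480.81077158 166.77026623  88.        ]
 [478.70751077 181.79585777  88.        ]
 [505.26122308 185.81308657  88.        ]
 [507.45805834 170.21471055  88.        ]] [493.05939094 176.14848028  88.        ]
tooly 97.86873107105336
```

```bash
python3 - <<'E'
from h import *
s=read_state();print(s["eef_pos"],s["tool_rot"],go(s,[493.1,176.2,73],np.radians(97.4)))
E
```

```text
[493.21697981 175.5840658  181.16566188] [-3.13372759  0.00498085 -3.00421821] (array([0.0006, 0.0015, 0.1082]), 0.0082)
```

Emit:
move_arm(series=[[[0.0006, 0.0015, 0.035], 0.008], [[0.0006, 0.0015, 0.07], 0.008], [[0.0006, 0.0015, 0.095], 0.008], [[0.0006, 0.0015, 0.108], 0.008], [[0.0006, 0.0015, 0.108], 0.008]])

```text
clock: 2.75
eef_pos: [493.2, 176.2, 72.9]
tool_rot: [-3.134, 0.005, -3.012]
force: [0.8, 0.5, 0.4]
width: 42.9
```

```bash
python3 - <<'E'
from h import *
s=read_state();print(s["eef_pos"],s["tool_rot"],s["force"],s["width"],go(s,[493.1,176.2,73],np.radians(97.4)))
E
```

```text
[493.23881123 176.22269982  72.91946661] [-3.13358606  0.00464852 -3.01233919] [0.76271869 0.5424539  0.35253145] 42.93128882924212 (array([ 0.0001, -0.    , -0.0001]), 0.0001)
```

Accurate. Close on the handle.

Emit:
move_arm(series=[[[0, 0, 0], 0], [[0, 0, 0], 0], [[0, 0, 0], 0], [[0, 0, 0], 0]], claw=0)

```text
clock: 3.25
eef_pos: [494.1, 176.5, 74.0]
tool_rot: [-3.134, 0.007, -3.012]
force: [0.7, 0.3, 6.1]
width: 15.1
```

Emit:
move_arm(series=[[[0, 0, -0.01], 0], [[0, 0, -0.03], 0], [[0, 0, -0.06], 0], [[0, 0, -0.1], 0], [[0, 0, -0.1], 0]])

```text
clock: 3.88
eef_pos: [495.1, 177.9, 177.3]
tool_rot: [-3.136, 0.013, -3.013]
force: [0.0, 0.1, -1.3]
width: 15.3
```

```bash
python3 - <<'E'
from h import *
s=read_state();print(s["clock"],s["eef_pos"],s["tool_rot"],s["force"],s["width"])
# target: over jig block area, refine there; camera over jig
print(go(s,[522,-120,190],np.radians(97)))
E
```

```text
3.875 [495.13575062 177.93235777 177.25880123] [-3.13585218  0.01319984 -3.01253197] [ 0.03526732  0.07612894 -1.28909249] 15.293744618721357
(array([ 0.0115, -0.299 , -0.0112]), 0.0068)
```

Gripped (width 15.3) and lifted; the gauge rides about 62 mm below the TCP. Next I'll look at the far jig from an offset position, so the gauge doesn't hide the slot.

```bash
python3 - <<'E'
from h import *
s=read_state();print(go(s,[575,-130,190],np.radians(97)))
E
```

```text
(array([-0.0397, -0.3157, -0.0104]), 0.0068)
```

Emit:
move_arm(series=[[[-0.005, -0.04, -0.002], 0], [[-0.012, -0.095, -0.004], 0], [[-0.019, -0.15, -0.006], 0], [[-0.026, -0.205, -0.008], 0], [[-0.033, -0.26, -0.01], 0]])

```text
clock: 4.5
eef_pos: [560.8, -77.2, 188.6]
tool_rot: [-3.136, 0.012, -3.012]
force: [0.5, -0.4, -0.4]
width: 15.0
```

Emit:
move_arm(series=[[[-0.005, -0.035, 0], 0.007], [[-0.007, -0.055, 0], 0.007], [[-0.007, -0.056, 0], 0.007], [[-0.007, -0.056, 0], 0.007]])

```text
clock: 5.0
eef_pos: [574.6, -129.4, 188.7]
tool_rot: [-3.138, 0.011, -3.017]
force: [0.9, -0.1, -1.2]
width: 15.1
```

```bash
python3 - <<'E'
from h import *
im,c,s=shot("wrist","w3");print(s["clock"],s["eef_pos"].tolist(),s["tool_rot"].tolist(),abs(s["qd"]).max(),s["width"])
E
```

```text
5.0 [574.5768423923784, -129.39708797412837, 188.70158680583808] [-3.1382709050718973, 0.011174033615117374, -3.0167150830418223] 0.012036953445180612 15.084855577160551
```

View pics/w3.png

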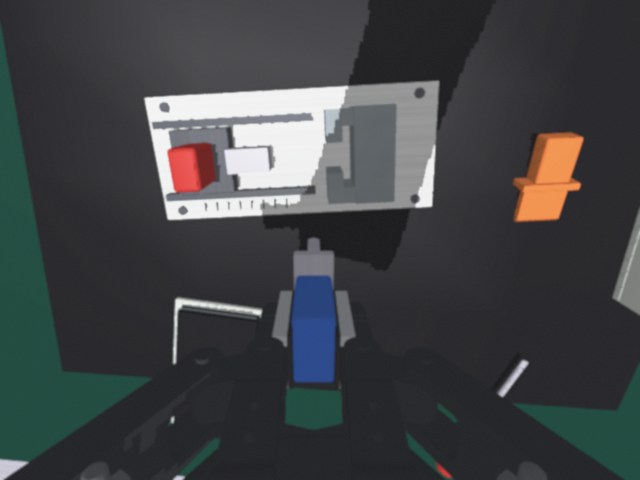

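The jig base corners are at (146,98), (438,81), (433,206) and (168,219). The datum block covers u 353–396 and the lips are at u 325–343. The gauge hangs clear at (313,240). I'll enlarge the block.

```bash
python3 - <<'E'
from h import *
im=cv2.imread("pics/w3.png")[90:220,300:450];im=cv2.convertScaleAbs(im,alpha=1.8)
cv2.imwrite("pics/w3c.png",cv2.resize(im,None,fx=4.5,fy=4.5,interpolation=cv2.INTER_CUBIC))
E
```

```text
(no output)
```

View pics/w3c.png

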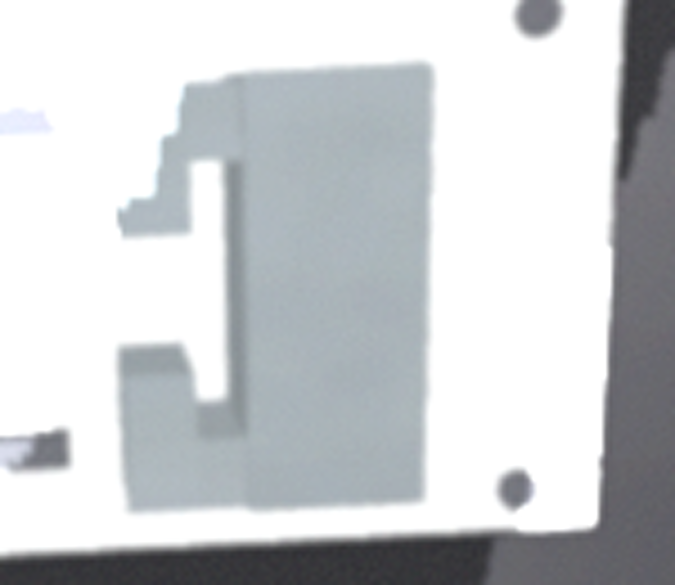

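```bash
cat > jig.py <<'E'
from h import *
def fit(c,px):
    P=cast(c,np.array(px),46)[:,:2];L=np.array([(-35,45),(-35,75),(35,75),(35,45)],float)
    a=P-P.mean(0);b=L-L.mean(0);yaw=np.arctan2((b[:,0]*a[:,1]-b[:,1]*a[:,0]).sum(),(a*b).sum())
    M=np.array([[np.cos(yaw),-np.sin(yaw)],[np.sin(yaw),np.cos(yaw)]]);t=P.mean(0)-M@L.mean(0)
    print("sides",[np.linalg.norm(P[i]-P[(i+1)%4]).round(1) for i in range(4)],"res",(P-(L@M.T+t)).round(1).tolist())
    print("yaw",np.degrees(yaw).round(2),"slot",(M@[0,41]+t).round(2));return yaw,M,t
E
python3 - <<'E'
from jig import *
s=dict(eef_pos=np.array([574.577,-129.397,188.702]),tool_rot=np.array([-3.13827,.011174,-3.016715]))
c=cam("wrist",s)
px=np.array([(243,73),(430,63),(423,498),(250,508)])/4.5+(300,90)-.4
yaw,M,t=fit(c,px)
B=cast(c,[(146,98),(438,81),(433,206),(168,219)],10)[:,:2];print("base in jig",((B-t)@M).round(1).tolist())
g=cast(c,[(171,149),(195,145),(199,190),(177,192)],71)[:,:2];print("grip in jig",((g-t)@M).round(1).tolist())
print("slot face", ((cast(c,[np.array((243,165))/4.5+(300,90)-.4,np.array((247,430))/4.5+(300,90)-.4],46)[:,:2]-t)@M).round(1))
s=read_state();sl=M@[0,41]+t
print(go(s,[*sl,150],yaw+np.pi/2))
E
```

```text
sides [np.float64(28.8), np.float64(68.6), np.float64(29.0), np.float64(68.9)] res [[0.4, 0.7], [0.8, -0.5], [-0.6, -0.6], [-0.6, 0.4]]
yaw 10.32 slot [ 519.86 -111.61]
base in jig [[-49.5, -113.0], [-49.1, 114.7], [50.3, 116.1], [49.3, -114.4]]
grip in jig [[-14.4, -76.7], [-16.0, -60.6], [13.6, -62.7], [14.1, -77.9]]
slot face [[-20.9  45.4]
 [ 21.2  45.2]]
(array([0.0526, 0.0245, 0.0382]), -0.0548)
```

Fit is good: yaw 10.3°, slot at (519.9,-111.6), base residuals about 1 mm. I'll hover just above the slot and check.

Emit:
move_arm(series=[[[0.026, 0.0125, 0.015], -0.03], [[0.0526, 0.0245, 0.035], -0.055], [[0.0526, 0.0245, 0.06], -0.055], [[0.0526, 0.0245, 0.07], -0.055], [[0.0526, 0.0245, 0.07], -0.055]])

```text
clock: 5.68
eef_pos: [520.4, -110.7, 117.9]
tool_rot: [-3.138, 0.011, -2.96]
force: [0.5, -0.3, -1.0]
width: 15.3
```

```bash
python3 - <<'E'
from h import *
im,c,s=shot("wrist","w4");print(s["clock"],s["eef_pos"].tolist(),s["tool_rot"].tolist(),abs(s["qd"]).max(),s["width"],s["force"])
print(go(s,[519.86,-111.61,78],np.radians(100.32)))
x=cv2.convertScaleAbs(im[130:370,190:440],alpha=1.6)
cv2.imwrite("pics/w4c.png",cv2.resize(x,None,fx=2.4,fy=2.4,interpolation=cv2.INTER_CUBIC))
E
```

```text
5.675 [520.4365926897574, -110.69308076735022, 117.94154055584025] [-3.1380185313928295, 0.010703241361864624, -2.9597699733392173] 0.017590637025792437 15.261985441375804 [ 0.45613707 -0.29466911 -0.9990975 ]
(array([ 0.0012, -0.0007,  0.0399]), 0.0017)
```

View pics/w4c.png

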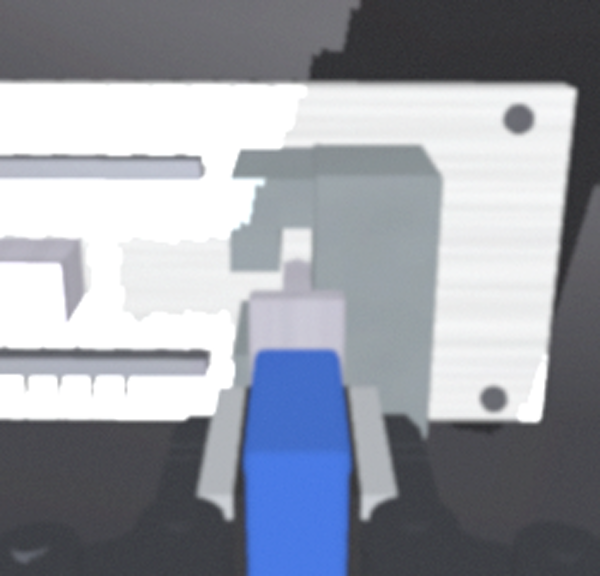

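```bash
python3 - <<'E'
from h import *
im=cv2.imread("pics/w4.png");g=cv2.cvtColor(im,cv2.COLOR_BGR2GRAY)
s=read_state();c=cam("wrist",s);T=toolT(s)
for v in (208,214,220,226,232,236,240,244,248,254):print(v,g[v,300:330].tolist())
for u,z in((307.2,46),(320.6,46),(308.3,56),(320,56)):
    P=cast(c,[(u,232),(u,244)],z);print(u,z,((P-T[:3,3])@T[:3,:3]).round(2)[:,:2].tolist())
E
```

```text
208 [103, 102, 102, 102, 102, 101, 101, 101, 100, 101, 101, 101, 100, 100, 100, 101, 101, 100, 101, 101, 99, 99, 100, 103, 103, 103, 102, 103, 104, 102]
214 [101, 100, 100, 100, 101, 101, 101, 101, 102, 101, 102, 102, 102, 100, 102, 102, 102, 101, 101, 101, 99, 99, 100, 101, 102, 101, 102, 102, 102, 101]
220 [100, 101, 100, 101, 100, 102, 102, 103, 103, 103, 104, 103, 102, 102, 102, 102, 102, 103, 103, 104, 100, 99, 100, 101, 101, 101, 101, 101, 101, 101]
226 [101, 102, 102, 101, 101, 99, 99, 115, 136, 146, 145, 145, 145, 145, 145, 144, 145, 145, 142, 129, 105, 97, 99, 100, 100, 101, 101, 100, 100, 100]
232 [103, 103, 103, 103, 103, 102, 108, 127, 145, 151, 151, 152, 152, 152, 151, 151, 152, 151, 149, 133, 107, 97, 100, 100, 101, 100, 101, 102, 101, 101]
236 [103, 103, 103, 103, 102, 104, 114, 132, 145, 149, 148, 148, 147, 145, 146, 147, 147, 148, 145, 129, 106, 96, 100, 101, 101, 102, 101, 101, 101, 102]
240 [103, 103, 104, 103, 103, 107, 118, 128, 124, 116, 113, 113, 112, 111, 112, 112, 113, 114, 113, 105, 95, 96, 101, 101, 102, 101, 101, 102, 100, 102]
244 [146, 147, 147, 146, 147, 148, 147, 139, 123, 111, 110, 110, 110, 111, 110, 110, 110, 110, 107, 98, 94, 96, 101, 102, 101, 101, 102, 102, 101, 101]
248 [150, 150, 150, 151, 150, 149, 147, 138, 121, 113, 112, 112, 112, 112, 112, 111, 112, 112, 110, 103, 95, 96, 100, 101, 101, 101, 100, 101, 102, 101]
254 [116, 117, 118, 116, 117, 118, 117, 116, 117, 116, 116, 117, 116, 118, 118, 119, 119, 118, 119, 119, 119, 119, 118, 118, 117, 118, 116, 117, 117, 116]
307.2 46 [[18.71, -3.94], [11.37, -3.99]]
320.6 46 [[18.72, 3.74], [11.38, 3.78]]
308.3 56 [[21.95, -3.18], [14.99, -3.21]]
320 56 [[21.95, 3.19], [14.99, 3.23]]
```

The blade (u 308.2–319.4) is centred in the slot mouth (about u 306–321) to within 0.3 mm. The slot lies about 1.8 mm toward +x of the tool. I'll lower gently with force checks.

Emit:
move_arm(series=[[[0.0018, -0.0001, 0.003], 0.002], [[0.0018, -0.0001, 0.008], 0.002], [[0.0018, -0.0001, 0.012], 0.002], [[0.0018, -0.0001, 0.016], 0.002], [[0.0018, -0.0001, 0.017], 0.002]])

```text
clock: 6.35
eef_pos: [519.1, -111.5, 101.0]
tool_rot: [-3.138, 0.011, -2.962]
force: [0.8, 0.1, -0.3]
width: 15.2
```

```bash
python3 - <<'E'
from h import *
s=read_state();print(s["clock"],s["eef_pos"].tolist(),s["tool_rot"].tolist(),s["width"],s["force"])
T=toolT(s);p=s["eef_pos"];print(go(s,[p[0],p[1],76],np.radians(100.32)))
E
```

```text
6.35 [519.1348357735186, -111.47217897881004, 101.04688711750417] [-3.1377512769913265, 0.011235719992441107, -2.9622333281909317] 15.23378699028198 [ 0.80575956  0.10797225 -0.33052987]
(array([0.0003, 0.0001, 0.025 ]), -0.0008)
```

Tip about 7 mm into the slot, no contact force. Continue down.

Emit:
move_arm(series=[[[0.0002, 0.0002, 0.006], 0], [[0.0002, 0.0002, 0.012], 0], [[0.0003, 0.0002, 0.017], 0], [[0.0003, 0.0002, 0.021], 0], [[0.0003, 0.0002, 0.021], 0]])

```text
clock: 6.98
eef_pos: [518.9, -111.3, 79.7]
tool_rot: [-3.138, 0.011, -2.962]
force: [-0.2, -1.0, -1.1]
width: 15.5
```

Emit:
move_arm(series=[[[0, 0, 0.001], 0], [[0, 0, 0.002], 0], [[0, 0, 0.003], 0], [[0, 0, 0.0035], 0], [[0, 0, 0.0035], 0]])

```text
clock: 7.6
eef_pos: [518.9, -111.4, 76.2]
tool_rot: [-3.138, 0.011, -2.962]
force: [0.3, 0.2, -1.5]
width: 15.3
```

Emit:
move_arm(series=[[[0, 0, 0.0005], 0], [[0, 0, 0.001], 0], [[0, 0, 0.0015], 0], [[0, 0, 0.0015], 0]])

```text
clock: 8.1
eef_pos: [519.0, -111.4, 76.0]
tool_rot: [-3.138, 0.011, -2.962]
force: [-2.5, 1.4, 12.1]
width: 15.2
```

```bash
python3 - <<'E'
from h import *
s=read_state();print(s["eef_pos"],s["force"])
E
```

```text
[ 519.0095244  -111.35884518   75.97470025] [-2.53301232  1.44163022 12.10519122]
```

Seated at TCP z=76.0, exactly where home should be, with 12 N up. Release.

Emit:
move_arm(series=[[[0, 0, -0.0005], 0], [[0, 0, -0.0005], 0], [[0, 0, -0.0005], 0], [[0, 0, -0.0005], 0]], claw=0.5)

```text
clock: 8.6
eef_pos: [518.9, -111.3, 76.3]
tool_rot: [-3.138, 0.011, -2.962]
force: [1.1, -0.1, -0.5]
width: 42.6
```

Emit:
move_arm(series=[[[0, 0, -0.02], 0], [[0, 0, -0.06], 0], [[0, 0, -0.09], 0], [[0, 0, -0.09], 0]])

```text
clock: 9.1
eef_pos: [519.4, -111.4, 168.3]
tool_rot: [-3.136, 0.015, -2.962]
force: [0.5, 0.1, -0.2]
width: 42.8
```

```bash
python3 - <<'E'
from h import *
im,c,s=shot("wrist","w5");print(s["clock"],s["eef_pos"].tolist(),s["tool_rot"].tolist(),s["width"],s["force"])
cv2.imwrite("pics/w5c.png",cv2.resize(im[120:400,60:460],None,fx=2,fy=2))
E
```

```text
9.1 [519.4270501661591, -111.42798812252357, 168.29377939159664] [-3.136051509970605, 0.015309037285926363, -2.9623389966321434] 42.78082303531071 [ 0.50242102  0.05007754 -0.16570674]
```

View pics/w5c.png

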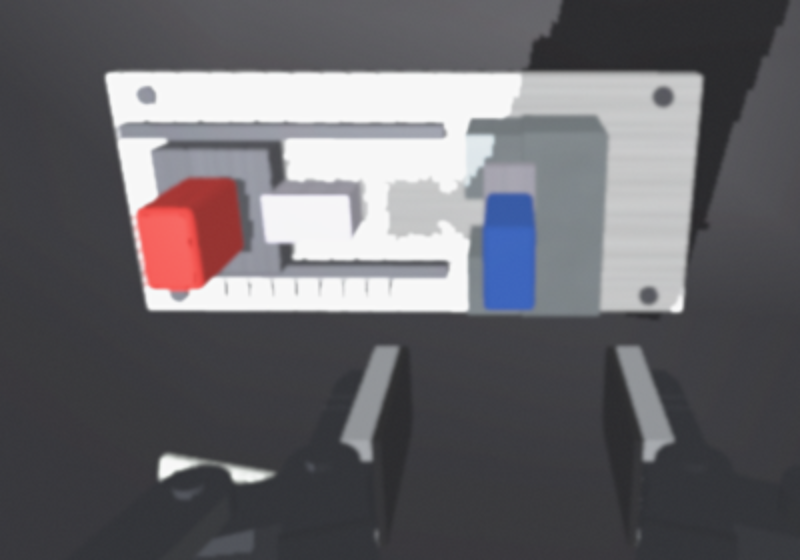

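Gauge stands home in the slot (blue at crop (509,250)). The red grip's top face is at crop (140–200, 210–288). Compute the grip position.

```bash
python3 - <<'E'
from h import *
im=cv2.imread("pics/w5.png");s=read_state();c=cam("wrist",s)
hsv=cv2.cvtColor(im,cv2.COLOR_BGR2HSV);print([tuple(x[[1,2]].tolist()) for x in hsv[245,124:184:2]]);print([tuple(x[[1,2]].tolist()) for x in hsv[216:272:2,145]])
y=np.radians(10.32);M=np.array([[np.cos(y),-np.sin(y)],[np.sin(y),np.cos(y)]]);t=np.array([518.9,-111.35])-M@[0,41]
q=cast(c,[(130,227),(158,227),(161,264),(134,263)],71)[:,:2];L=(q-t)@M;print(L.round(1),L.mean(0))
for g in (L.mean(0)[1],):
    p=M@[0,g]+t;print(p,go(s,[*p,100],y+np.pi/2),go(s,[*p,56],y+np.pi/2))
E
```

```text
[(19, 67), (15, 69), (28, 155), (67, 246), (159, 246), (159, 247), (158, 247), (158, 247), (156, 247), (157, 247), (156, 247), (155, 247), (155, 247), (153, 247), (153, 247), (158, 247), (168, 243), (176, 228), (174, 173), (171, 149), (171, 149), (170, 150), (170, 150), (172, 150), (170, 150), (171, 149), (173, 149), (156, 149), (81, 136), (18, 114)]
[(172, 165), (174, 166), (174, 166), (175, 175), (176, 229), (165, 245), (156, 247), (153, 247), (153, 247), (154, 247), (154, 247), (154, 247), (154, 247), (155, 247), (155, 247), (155, 247), (156, 247), (156, 247), (157, 247), (157, 247), (158, 247), (158, 247), (158, 247), (160, 247), (141, 242), (30, 197), (6, 222), (0, 248)]
[[-13.9 -77. ]
 [-13.9 -59.1]
 [ 11.9 -60.8]
 [ 11.2 -78.6]] [ -1.17352155 -68.88636985]
[ 538.58566459 -219.45869016] (array([ 0.0002, -0.1097,  0.0674]), -0.001) (array([ 0.0007, -0.1095,  0.1114]), -0.001)
```

Emit:
move_arm(series=[[[0, -0.055, 0.01], 0], [[0.0005, -0.1095, 0.03], 0], [[0.0005, -0.1095, 0.07], 0], [[0.0005, -0.1095, 0.1], 0], [[0.0005, -0.1095, 0.111], 0]])

```text
clock: 9.78
eef_pos: [536.6, -218.7, 53.3]
tool_rot: [-3.14, 0.008, -2.962]
force: [-0.8, 0.0, -0.1]
width: 42.9
```

Emit:
move_arm(series=[[[0, 0, 0], 0], [[0, 0, 0], 0], [[0, 0, 0], 0], [[0, 0, 0], 0]], claw=0)

```text
clock: 10.28
eef_pos: [537.3, -220.2, 54.6]
tool_rot: [-3.137, 0.009, -2.963]
force: [-0.1, -3.1, 5.4]
width: 19.2
```

```bash
cat > jaw.py <<'E'
from h import *
s=read_state();y=np.radians(10.32);M=np.array([[np.cos(y),-np.sin(y)],[np.sin(y),np.cos(y)]]);t=np.array([518.9,-111.35])-M@[0,41]
L=(s["eef_pos"][:2]-t)@M;T=toolT(s)
print(s["clock"],"tcp",s["eef_pos"].round(2),"in jig",L.round(2),"jaw~",(L[1]+77).round(2),"F jig",(s["force"][:2]@M).round(2),s["force"][2].round(2),s["width"].round(1),s["tool_rot"].round(4))
# shift to jaw 0.058 at same jig x, z
p=M@[L[0],58-77]+t;print(go(s,[*p,s["eef_pos"][2]],y+np.pi/2))
E
python3 jaw.py
```

```text
Traceback (most recent call last):
  File "jaw.py", line 4, in <module>
    print(s["clock"],"tcp",s["eef_pos"].round(2),"in jig",L.round(2),"jaw~",(L[1]+77).round(2),"F jig",(s["force"][:2]@M).round(2),s["force"][2].round(2),s["width"].round(1),s["tool_rot"].round(4))
                                                                                                                                                          ^^^^^^^^^^^^^^^^
AttributeError: 'float' object has no attribute 'round'
```

```bash
sed -i 's/s\["width"\].round(1)/s["width"]/' jaw.py; python3 jaw.py
```

```text
10.275 tcp [ 537.29 -220.15   54.58] in jig [ -1.4  -69.33] jaw~ 7.67 F jig [-0.61 -3.04] 5.39 19.227627171672278 [-3.1373  0.009  -2.9633]
(array([ 0.0001,  0.0503, -0.0002]), -0.0018)
```

Emit:
move_arm(series=[[[0, 0.01, 0], 0], [[0, 0.021, 0], 0], [[0, 0.032, 0], 0], [[0, 0.043, 0], 0], [[0, 0.05, 0], 0]])

```text
clock: 10.9
eef_pos: [528.3, -170.0, 54.6]
tool_rot: [-3.137, 0.009, -2.963]
force: [0.1, -4.4, 1.5]
width: 19.2
```

```bash
python3 jaw.py
```

```text
10.9 tcp [ 528.28 -170.02   54.6 ] in jig [ -1.28 -18.4 ] jaw~ 58.6 F jig [-0.66 -4.36] 1.54 19.182148769111627 [-3.1374  0.009  -2.9627]
(array([-0.    , -0.0006,  0.    ]), -0.0013)
```

Jaw estimate about 58.6 mm, drag 4.4 N. Now advance slowly and watch for the force rise.

Emit:
move_arm(series=[[[0, 0.001, 0], 0], [[0, 0.002, 0], 0], [[0, 0.003, 0], 0], [[0, 0.004, 0], 0], [[0, 0.004, 0], 0]])

```text
clock: 11.52
eef_pos: [527.6, -166.2, 54.6]
tool_rot: [-3.137, 0.009, -2.963]
force: [0.5, -4.1, 1.0]
width: 19.2
```

Emit:
move_arm(series=[[[0, 0.0005, 0], 0], [[0, 0.001, 0], 0], [[0, 0.0015, 0], 0], [[0, 0.0015, 0], 0]])

```text
clock: 12.02
eef_pos: [527.4, -165.2, 54.6]
tool_rot: [-3.137, 0.009, -2.963]
force: [-0.1, -5.6, 0.4]
width: 19.3
```

```bash
python3 jaw.py
```

```text
12.025 tcp [ 527.39 -165.21   54.6 ] in jig [ -1.3  -13.51] jaw~ 63.49 F jig [-1.06 -5.5 ] 0.4 19.340161278167063 [-3.1367  0.0092 -2.9633]
(array([-0.    , -0.0055,  0.    ]), -0.0019)
```

Emit:
move_arm(series=[[[0, 0.0005, 0], 0], [[0, 0.001, 0], 0], [[0, 0.001, 0], 0]])

```text
clock: 12.4
eef_pos: [527.4, -165.2, 54.6]
tool_rot: [-3.136, 0.01, -2.964]
force: [0.7, -7.1, -0.4]
width: 19.2
```

```bash
python3 jaw.py
```

```text
12.4 tcp [ 527.41 -165.22   54.62] in jig [ -1.27 -13.52] jaw~ 63.48 F jig [-0.6  -7.08] -0.41 19.240225066960257 [-3.1355  0.0096 -2.9638]
(array([-0.    , -0.0055,  0.    ]), -0.0024)
```

Emit:
move_arm(series=[[[0, 0.001, 0], 0], [[0, 0.002, 0], 0], [[0, 0.002, 0], 0]])

```text
clock: 12.78
eef_pos: [527.4, -165.2, 54.7]
tool_rot: [-3.133, 0.01, -2.965]
force: [2.0, -9.1, -0.7]
width: 19.1
```

```bash
python3 jaw.py
```

```text
12.775 tcp [ 527.42 -165.17   54.68] in jig [ -1.26 -13.47] jaw~ 63.53 F jig [ 0.31 -9.27] -0.7 19.128068363566538 [-3.1332  0.0102 -2.9647]
(array([-0.    , -0.0055,  0.    ]), -0.0033)
```

Firm stop: position holds while the force climbs from 5 to 9 N, so the jaw is snug. Release the grip and rise.

Emit:
move_arm(series=[[[0, 0, 0], 0], [[0, 0, 0], 0], [[0, 0, 0], 0]], claw=0.45)

```text
clock: 13.15
eef_pos: [528.2, -166.6, 55.2]
tool_rot: [-3.131, 0.012, -2.966]
force: [0.4, -7.3, 2.3]
width: 38.4
```

Emit:
move_arm(series=[[[0, 0, -0.02], 0], [[0, 0, -0.06], 0], [[0, 0, -0.1], 0], [[0, 0, -0.11], 0], [[0, 0, -0.11], 0]])

```text
clock: 13.78
eef_pos: [526.6, -164.6, 165.2]
tool_rot: [-3.132, 0.012, -2.964]
force: [-0.1, 0.5, 0.0]
width: 38.1
```

```bash
python3 jaw.py;python3 - <<'E'
from h import *
im,c,s=shot("wrist","w6");y=np.radians(10.32);M=np.array([[np.cos(y),-np.sin(y)],[np.sin(y),np.cos(y)]]);t=np.array([518.9,-111.35])-M@[0,41]
for n,x in (("red",mask(im,0,8,100,60)|mask(im,172,180,100,60)),("blue",mask(im,100,135,110,30))):
    for b in blobs(x,300)[:2]:print(n,cv2.boundingRect(b))
p=M@[-0.3,41.5]+t;print(p,go(s,[*p,140],y+np.pi/2),go(s,[*p,75],y+np.pi/2))
cv2.imwrite("pics/w6c.png",cv2.resize(im[120:400,200:600],None,fx=2,fy=2))
E
```

```text
13.775 tcp [ 526.62 -164.59  165.23] in jig [ -1.94 -12.77] jaw~ 64.23 F jig [0.   0.55] 0.01 38.09224910925889 [-3.132   0.012  -2.9642]
(array([-0.    , -0.0062,  0.0001]), -0.0029)
red (295, 213, 31, 57)
blue (383, 222, 38, 59)
[ 518.51528041 -110.91183241] (array([-0.0012,  0.0545,  0.0247]), -0.0029) (array([-0.0004,  0.0551,  0.0897]), -0.0029)
```

View pics/w6c.png

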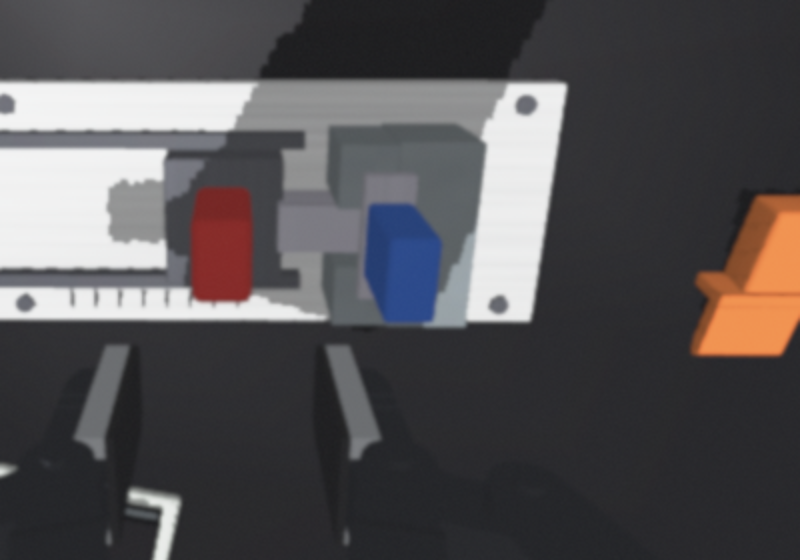

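The nose is at the blade and the gauge is still upright. Check the grip-to-gauge distance (55 mm expected), in case releasing moved the jaw.

```bash
python3 - <<'E'
from h import *
im=cv2.imread("pics/w6.png");s=read_state();c=cam("wrist",s);y=np.radians(10.32);M=np.array([[np.cos(y),-np.sin(y)],[np.sin(y),np.cos(y)]]);t=np.array([518.9,-111.35])-M@[0,41]
hsv=cv2.cvtColor(im,cv2.COLOR_BGR2HSV)
def edges(v,f):
    m=f[v].astype(float);i=np.where(m>110)[0];i=i[(i>280)&(i<440)]
    return i.min()-.5+0,i.max()+.5
red=np.where((hsv[...,0]<10)|(hsv[...,0]>170),hsv[...,1],0);blue=np.where((hsv[...,0]>95)&(hsv[...,0]<135),hsv[...,1],0)
J=lambda u,v,z:((cast(c,[(u,v)],z)[0,:2]-t)@M)
for v in (250,256,262):
    a,b=edges(v,red);print("red",v,a,b,J(a,v,71).round(2),J(b,v,71).round(2),"mid",((J(a,v,71)+J(b,v,71))/2).round(2))
for v in (262,268,274):
    a,b=edges(v,blue);print("blue",v,a,b,J(a,v,90).round(2),J(b,v,90).round(2),"mid",((J(a,v,90)+J(b,v,90))/2).round(2))
print(hsv[268,380:425].tolist())
E
```

```text
red 250 295.5 325.5 [ -1.25 -25.59] [-1.24 -6.22] mid [ -1.25 -15.9 ]
red 256 295.5 325.5 [  2.93 -25.67] [ 2.94 -6.18] mid [  2.93 -15.93]
red 262 295.5 325.5 [  7.16 -25.76] [ 7.17 -6.15] mid [  7.16 -15.96]
blue 262 384.5 418.5 [-0.98 28.43] [-0.98 48.61] mid [-0.98 38.52]
blue 268 386.5 417.5 [ 2.92 29.86] [ 2.92 48.37] mid [ 2.92 39.12]
blue 274 389.5 416.5 [ 6.86 31.91] [ 6.86 48.13] mid [ 6.86 40.02]
[[124, 15, 123], [128, 16, 125], [129, 14, 124], [128, 16, 125], [124, 16, 125], [120, 24, 125], [115, 53, 120], [112, 112, 114], [111, 158, 113], [111, 173, 112], [111, 172, 113], [110, 169, 116], [111, 169, 122], [111, 169, 130], [111, 171, 134], [110, 174, 136], [110, 176, 138], [111, 171, 139], [110, 173, 140], [111, 171, 139], [110, 172, 139], [110, 176, 139], [110, 174, 139], [110, 174, 139], [110, 174, 139], [111, 172, 139], [111, 169, 140], [110, 174, 139], [111, 174, 139], [110, 174, 139], [110, 176, 138], [110, 174, 139], [110, 174, 139], [111, 171, 139], [110, 174, 139], [111, 174, 138], [111, 166, 135], [111, 124, 132], [109, 55, 139], [101, 26, 157], [98, 19, 165], [101, 21, 169], [102, 20, 168], [102, 23, 170], [102, 23, 169]]
```

The image puts the distance near 56.6 mm, which is borderline: releasing may have nudged the jaw back 1–2 mm. To be safe I'll push the grip again from behind with closed fingers. That needs no release, so nothing can drag the jaw.

Emit:
move_arm(series=[[[0, -0.036, 0], 0], [[0, -0.036, 0.03], 0], [[0, -0.036, 0.07], 0], [[0, -0.036, 0.1], 0], [[0, -0.036, 0.106], 0]], claw=0)

```text
clock: 14.45
eef_pos: [531.1, -199.7, 55.3]
tool_rot: [-3.136, 0.004, -2.964]
force: [-0.2, -0.0, 0.4]
width: -0.3
```

```bash
python3 jaw.py
```

```text
14.45 tcp [ 531.08 -199.68   55.3 ] in jig [ -3.84 -48.08] jaw~ 28.92 F jig [-0.2   0.02] 0.4 -0.3385723120219722 [-3.1362  0.0043 -2.9641]
(array([ 0.0001,  0.0291, -0.0002]), -0.0027)
```

Emit:
move_arm(series=[[[0, 0.002, 0], 0], [[0, 0.004, 0], 0], [[0, 0.006, 0], 0], [[0, 0.0065, 0], 0]])

```text
clock: 14.95
eef_pos: [530.4, -193.1, 56.0]
tool_rot: [-3.136, 0.005, -2.964]
force: [0.4, 0.5, -0.7]
width: 0.1
```

Emit:
move_arm(series=[[[0, 0.0007, 0], 0], [[0, 0.0014, 0], 0], [[0, 0.002, 0], 0], [[0, 0.002, 0], 0]])

```text
clock: 15.45
eef_pos: [530.1, -191.4, 56.1]
tool_rot: [-3.135, 0.006, -2.964]
force: [-0.3, -0.9, 0.3]
width: 0.3
```

```bash
python3 jaw.py
```

```text
15.45 tcp [ 530.09 -191.35   56.07] in jig [ -3.33 -39.71] jaw~ 37.29 F jig [-0.49 -0.83] 0.3 0.26725806562163634 [-3.1354  0.0056 -2.964 ]
(array([ 0.0001,  0.0207, -0.0001]), -0.0026)
```

Emit:
move_arm(series=[[[0, 0.0005, 0], 0], [[0, 0.001, 0], 0], [[0, 0.0015, 0], 0], [[0, 0.0015, 0], 0]])

```text
clock: 15.95
eef_pos: [530.0, -190.6, 56.1]
tool_rot: [-3.134, 0.006, -2.965]
force: [1.6, -3.8, -0.4]
width: -0.2
```

```bash
python3 jaw.py
```

```text
15.95 tcp [ 529.96 -190.64   56.11] in jig [ -3.32 -38.99] jaw~ 38.01 F jig [ 0.9  -4.05] -0.37 -0.17091572874680622 [-3.1344  0.0059 -2.9646]
(array([ 0.0001,  0.02  , -0.0001]), -0.0032)
```

Emit:
move_arm(series=[[[0, 0.001, 0], 0], [[0, 0.0015, 0], 0], [[0, 0.0015, 0], 0]])

```text
clock: 16.32
eef_pos: [529.7, -189.3, 56.1]
tool_rot: [-3.134, 0.006, -2.965]
force: [1.3, -3.9, -0.1]
width: 0.1
```

Emit:
move_arm(series=[[[0, 0.001, 0], 0], [[0, 0.002, 0], 0], [[0, 0.002, 0], 0]])

```text
clock: 16.7
eef_pos: [529.7, -189.1, 56.2]
tool_rot: [-3.132, 0.007, -2.966]
force: [1.4, -7.9, -1.1]
width: 0.0
```

```bash
python3 jaw.py
```

```text
16.7 tcp [ 529.73 -189.11   56.19] in jig [ -3.28 -37.44] jaw~ 39.56 F jig [-0.02 -8.01] -1.12 0.04038938418942624 [-3.1319  0.0067 -2.9657]
(array([ 0.0001,  0.0184, -0.0002]), -0.0043)
```

That was right: the jaw moved about 1.5 mm at 4 N drag, then stopped hard at 8 N. One last push, then back away along -y before rising.

Emit:
move_arm(series=[[[0, 0.002, 0], 0], [[0, 0.003, 0], 0], [[0, 0.003, 0], 0]])

```text
clock: 17.08
eef_pos: [529.7, -189.1, 56.3]
tool_rot: [-3.128, 0.008, -2.968]
force: [2.7, -9.0, -4.4]
width: -0.1
```

Emit:
move_arm(series=[[[0, -0.004, 0], 0], [[0, -0.01, 0], 0], [[0, -0.01, -0.03], 0], [[0, -0.01, -0.07], 0], [[0, -0.01, -0.1], 0]])

```text
clock: 17.7
eef_pos: [530.5, -196.8, 157.7]
tool_rot: [-3.129, 0.008, -2.967]
force: [0.0, 0.2, 0.2]
width: -0.4
```

```bash
python3 jaw.py; python3 - <<'E'
from h import *
s=read_state();y=np.radians(10.32);M=np.array([[np.cos(y),-np.sin(y)],[np.sin(y),np.cos(y)]]);t=np.array([518.9,-111.35])-M@[0,41]
p=M@[0,41.5]+t;print(p,go(s,[*p,160],y+np.pi/2))
E
```

```text
17.7 tcp [ 530.53 -196.81  157.75] in jig [ -3.87 -45.16] jaw~ 31.84 F jig [0.09 0.24] 0.15 -0.37406080905782313 [-3.1293  0.0083 -2.9665]
(array([ 0.0001,  0.0262, -0.0003]), -0.0052)
[ 518.81042718 -110.85808872] (array([-0.0034,  0.0866, -0.0033]), -0.0052)
```

Emit:
move_arm(series=[[[-0.002, 0.045, 0], -0.005], [[-0.0034, 0.0871, -0.003], -0.005], [[-0.0034, 0.0871, -0.003], -0.005], [[-0.0034, 0.0871, -0.003], -0.005]], claw=0.36)

```text
clock: 18.2
eef_pos: [518.6, -110.5, 159.7]
tool_rot: [-3.129, 0.008, -2.961]
force: [0.1, -0.7, 1.2]
width: 31.0
```

```bash
cat > g.py <<'E'
from h import *
s=read_state();y=np.radians(10.32);M=np.array([[np.cos(y),-np.sin(y)],[np.sin(y),np.cos(y)]]);t=np.array([518.9,-111.35])-M@[0,41]
L=(s["eef_pos"][:2]-t)@M;p=M@[0,42]+t
print(s["clock"],s["eef_pos"].round(2),s["tool_rot"].round(4),"jig",L.round(2),s["width"],s["force"].round(1),go(s,[*p,75.7],y+np.pi/2))
E
python3 g.py
```

```text
18.2 [ 518.64 -110.46  159.71] [-3.1293  0.0079 -2.961 ] jig [-0.1  41.93] 30.96433911596065 [ 0.1 -0.7  1.2] (array([0.0006, 0.0011, 0.084 ]), 0.0004)
```

Emit:
move_arm(series=[[[0.0003, 0.0006, 0.03], 0], [[0.0005, 0.001, 0.055], 0], [[0.0006, 0.0011, 0.075], 0], [[0.0006, 0.0011, 0.084], 0], [[0.0006, 0.0011, 0.084], 0]])

```text
clock: 18.82
eef_pos: [518.4, -111.2, 75.3]
tool_rot: [-3.129, 0.007, -2.962]
force: [-0.4, -0.1, -0.1]
width: 30.5
```

```bash
python3 g.py
```

```text
18.825 [ 518.42 -111.16   75.27] [-3.1294  0.0069 -2.9621] jig [-0.44 41.27] 30.519768695508922 [-0.4 -0.1 -0.1] (array([-0.0004,  0.0007, -0.0004]), -0.0007)
```

Emit:
move_arm(series=[[[-0.0004, 0.0007, -0.0004], 0], [[-0.0004, 0.0007, -0.0004], 0]])

```text
clock: 19.08
eef_pos: [519.2, -110.6, 76.4]
tool_rot: [-3.129, 0.008, -2.962]
force: [-1.0, -0.8, 0.2]
width: 30.9
```

Emit:
move_arm(series=[[[0, 0, 0], 0], [[0, 0, 0], 0], [[0, 0, 0], 0], [[0, 0, 0], 0]], claw=0)

```text
clock: 19.58
eef_pos: [519.4, -110.2, 77.0]
tool_rot: [-3.129, 0.009, -2.962]
force: [-1.1, 0.7, 5.6]
width: 15.5
```

```bash
python3 g.py
```

```text
19.575 [ 519.42 -110.23   76.96] [-3.129   0.0088 -2.962 ] jig [ 0.71 42.01] 15.520436168181138 [-1.1  0.7  5.6] (array([0.0007, 0.    , 0.0013]), -0.0006)
```

Gripped with only 0.7 N lateral force. Draw straight up, compensating for the tool tilt.

```bash
python3 - <<'E'
from h import *
s=read_state();p=s["eef_pos"];print(go(s,p+[0,0,40]),go(s,p+[0,0,100]))
E
```

```text
(array([-0.0004, -0.0005, -0.04  ]), 0.0) (array([-0.0009, -0.0013, -0.1   ]), 0.0)
```

Emit:
move_arm(series=[[[0, 0, -0.004], 0], [[-0.0001, -0.0002, -0.012], 0], [[-0.0002, -0.0003, -0.022], 0], [[-0.0003, -0.0004, -0.032], 0], [[-0.0004, -0.0005, -0.04], 0]])

```text
clock: 20.2
eef_pos: [519.7, -110.3, 117.9]
tool_rot: [-3.129, 0.01, -2.962]
force: [0.5, -0.1, -1.4]
width: 15.4
```

Emit:
move_arm(series=[[[0, 0, -0.02], 0], [[0, 0, -0.05], 0], [[0, 0, -0.06], 0], [[0, 0, -0.06], 0]])

```text
clock: 20.7
eef_pos: [519.3, -109.8, 178.3]
tool_rot: [-3.128, 0.011, -2.962]
force: [0.2, 0.2, -1.2]
width: 14.9
```

```bash
python3 - <<'E'
from h import *
im,c,s=shot("wrist","w7");print(s["clock"],s["eef_pos"].tolist(),s["tool_rot"].tolist(),s["width"],s["force"])
x=cv2.convertScaleAbs(im[130:390,80:420],alpha=1.5)
cv2.imwrite("pics/w7c.png",cv2.resize(x,None,fx=2.3,fy=2.3,interpolation=cv2.INTER_CUBIC))
print(go(s,[494.1,176.5,175],np.radians(97.4)))
E
```

```text
20.7 [519.2807545093546, -109.79404340105707, 178.34266160368148] [-3.1281269303428636, 0.010771369414465548, -2.9621822552371246] 14.911234748553852 [ 0.24974023  0.21769195 -1.15201639]
(array([-2.630e-02,  2.862e-01, -2.000e-04]), 0.0501)
```

View pics/w7c.png

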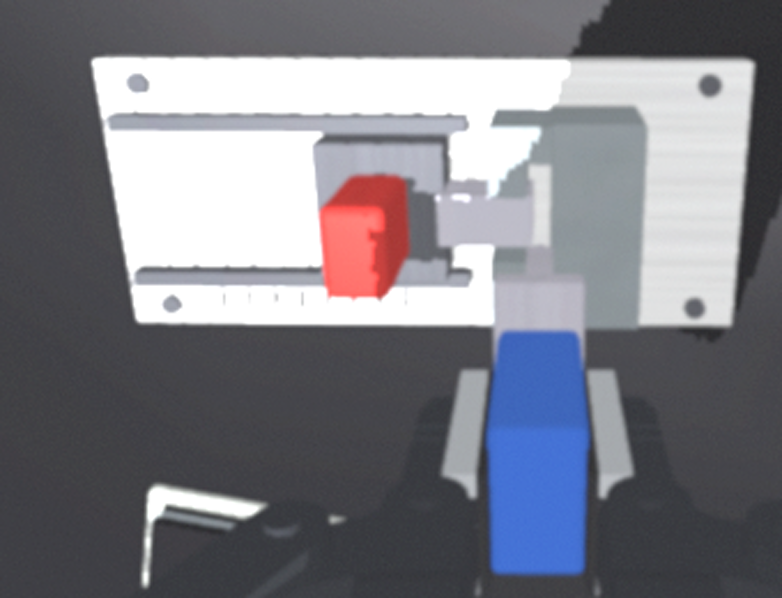

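The gauge is out. Between nose tip (crop u≈532) and datum edge (u≈552) a gap is visible; I'll measure it.

```bash
python3 - <<'E'
from h import *
im=cv2.imread("pics/w7.png");g=cv2.cvtColor(im,cv2.COLOR_BGR2GRAY);s=read_state();c=cam("wrist",s)
for v in (206,214,220,228):print(v,g[v,300:332].tolist())
y=np.radians(10.32);M=np.array([[np.cos(y),-np.sin(y)],[np.sin(y),np.cos(y)]])
J=lambda u,v,z:(cast(c,[(u,v)],z)[0,:2]@M)[1]
for v in (214,222,230):print(v,J(320,v,46)-J(310.9,v,36),"per px",J(320,v,46)-J(319,v,46))
E
```

```text
206 [129, 106, 102, 103, 102, 103, 102, 101, 103, 116, 139, 148, 150, 150, 150, 150, 150, 149, 142, 127, 108, 101, 101, 101, 101, 100, 101, 101, 101, 100, 101, 100]
214 [103, 103, 103, 103, 102, 103, 103, 103, 105, 109, 113, 123, 136, 146, 149, 149, 148, 148, 140, 124, 107, 101, 101, 102, 100, 101, 101, 101, 101, 101, 101, 101]
220 [128, 127, 127, 127, 127, 127, 127, 128, 127, 125, 125, 130, 141, 149, 151, 152, 152, 151, 142, 123, 105, 100, 101, 101, 102, 101, 102, 101, 101, 101, 101, 100]
228 [128, 126, 128, 127, 127, 127, 128, 127, 127, 126, 125, 130, 140, 148, 151, 150, 150, 148, 138, 118, 102, 99, 99, 100, 99, 98, 99, 99, 98, 99, 98, 99]
214 6.86719240087541 per px 0.7335254500203234
222 6.918839933846357 per px 0.7391063411104142
230 6.971279616811103 per px 0.7447728055978757
```

Gap is about 6 mm, so the jaw is set. Carry the gauge back to the stand.

Emit:
move_arm(series=[[[-0.004, 0.04, 0], 0.01], [[-0.009, 0.095, 0], 0.02], [[-0.014, 0.15, 0], 0.03], [[-0.019, 0.205, 0], 0.04], [[-0.024, 0.26, 0], 0.05]])

```text
clock: 21.38
eef_pos: [495.0, 151.8, 173.2]
tool_rot: [-3.129, 0.008, -3.013]
force: [1.0, 0.3, -0.4]
width: 15.3
```

```bash
python3 - <<'E'
from h import *
s=read_state();print(s["eef_pos"],s["tool_rot"],go(s,[494.1,176.5,117],np.radians(97.4)))
E
```

```text
[494.99886202 151.80832458 173.16600403] [-3.12853321  0.00774959 -3.01261953] (array([-0.0018,  0.0253,  0.0559]), -0.0003)
```

Emit:
move_arm(series=[[[-0.0018, 0.0253, 0.01], 0], [[-0.0018, 0.0253, 0.03], 0], [[-0.0018, 0.0253, 0.05], 0], [[-0.0018, 0.0253, 0.056], 0], [[-0.0018, 0.0253, 0.056], 0]])

```text
clock: 22.0
eef_pos: [493.6, 176.2, 116.2]
tool_rot: [-3.128, 0.006, -3.013]
force: [0.3, -0.1, -1.0]
width: 15.1
```

```bash
python3 - <<'E'
from h import *
im,c,s=shot("wrist","w8");print(s["clock"],s["eef_pos"].tolist(),s["tool_rot"].tolist(),s["width"],s["force"])
x=im[140:380,200:440]
cv2.imwrite("pics/w8c.png",cv2.resize(x,None,fx=2.4,fy=2.4,interpolation=cv2.INTER_CUBIC))
g=cv2.cvtColor(im,cv2.COLOR_BGR2GRAY)
for v in (216,222,228,234,240,246):print(v,g[v,296:334].tolist())
print(go(s,[494.1,176.5,75],np.radians(97.4)))
E
```

```text
22.0 [493.5972352717682, 176.16075184948545, 116.15426302529033] [-3.1280116557406363, 0.006073555257240848, -3.012742546171809] 15.140957441830967 [ 0.30156612 -0.1035274  -1.0239765 ]
216 [232, 232, 232, 233, 232, 232, 232, 232, 232, 231, 229, 229, 231, 232, 232, 232, 232, 232, 232, 233, 232, 233, 232, 233, 232, 232, 228, 226, 228, 232, 232, 232, 232, 232, 232, 232, 233, 233]
222 [232, 232, 232, 232, 232, 232, 232, 232, 232, 231, 228, 227, 231, 232, 232, 232, 233, 232, 232, 232, 232, 232, 232, 233, 232, 232, 229, 227, 228, 231, 232, 232, 232, 232, 232, 233, 232, 232]
228 [232, 233, 232, 232, 232, 233, 232, 232, 232, 231, 226, 218, 217, 224, 231, 233, 233, 232, 232, 232, 233, 233, 232, 232, 232, 230, 224, 221, 227, 232, 232, 232, 232, 232, 232, 232, 232, 232]
234 [232, 232, 232, 232, 232, 232, 233, 233, 232, 231, 225, 215, 213, 223, 230, 232, 232, 232, 232, 232, 233, 232, 232, 233, 232, 229, 222, 221, 228, 232, 232, 232, 232, 233, 232, 232, 232, 232]
240 [232, 232, 232, 233, 232, 232, 232, 232, 232, 231, 227, 217, 200, 184, 180, 179, 179, 179, 179, 180, 179, 179, 182, 196, 217, 224, 221, 221, 227, 232, 233, 232, 232, 232, 232, 232, 232, 232]
246 [232, 232, 232, 232, 233, 232, 232, 233, 233, 232, 228, 218, 199, 185, 182, 182, 183, 183, 182, 182, 182, 181, 183, 192, 214, 223, 221, 222, 228, 232, 233, 233, 233, 232, 232, 232, 232, 232]
(array([-0.0003,  0.0008,  0.0411]), -0.0004)
```

View pics/w8c.png

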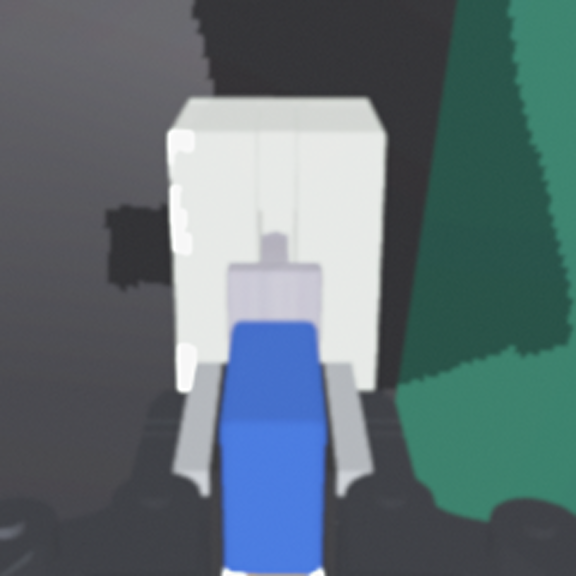

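The slot mouth centre (u≈315.0) is about 0.6 mm right of the blade centre (313.9). I'll correct +0.6 mm and lower, again compensating for tilt.

Emit:
move_arm(series=[[[-0.0004, 0.0006, 0.003], 0], [[-0.0004, 0.0007, 0.008], 0], [[-0.0004, 0.0007, 0.013], 0], [[-0.0003, 0.0008, 0.018], 0], [[-0.0003, 0.0008, 0.02], 0]])

```text
clock: 22.68
eef_pos: [494.2, 176.9, 96.3]
tool_rot: [-3.128, 0.007, -3.013]
force: [-0.2, 0.4, -0.9]
width: 14.9
```

```bash
python3 - <<'E'
from h import *
s=read_state();p=s["eef_pos"];print(p,s["tool_rot"],s["force"],s["width"],go(s,[p[0],p[1],75],np.radians(97.4)))
E
```

```text
[494.19961405 176.8596768   96.29294873] [-3.12825445  0.00671727 -3.01275863] [-0.15680309  0.40478706 -0.87167184] 14.931352721274362 (array([0.0001, 0.0003, 0.0213]), -0.0004)
```

Tip about 11 mm in, no contact. Down to just above seating, then gently to contact.

Emit:
move_arm(series=[[[0, 0.0001, 0.005], 0], [[0, 0.0001, 0.01], 0], [[0, 0.0002, 0.015], 0], [[0.0001, 0.0002, 0.019], 0], [[0.0001, 0.0002, 0.019], 0]])

```text
clock: 23.3
eef_pos: [494.0, 176.7, 76.9]
tool_rot: [-3.128, 0.006, -3.013]
force: [-0.2, -0.6, -0.5]
width: 15.3
```

Emit:
move_arm(series=[[[0, 0, 0.0008], 0], [[0, 0, 0.0016], 0], [[0, 0, 0.0024], 0], [[0, 0, 0.0024], 0]])

```text
clock: 23.8
eef_pos: [494.1, 176.7, 75.0]
tool_rot: [-3.128, 0.006, -3.013]
force: [-1.2, 0.7, 4.2]
width: 15.2
```

Contact at z=75.0 as predicted. A light press, release, rise.

Emit:
move_arm(series=[[[0, 0, 0.0008], 0], [[0, 0, 0.001], 0], [[0, 0, 0.001], 0]])

```text
clock: 24.18
eef_pos: [494.1, 176.7, 75.0]
tool_rot: [-3.128, 0.007, -3.013]
force: [-2.1, -0.7, 11.1]
width: 15.5
```

Emit:
move_arm(series=[[[0, 0, 0], 0], [[0, 0, 0], 0], [[0, 0, 0], 0], [[0, 0, 0], 0]], claw=0.5)

```text
clock: 24.68
eef_pos: [494.1, 176.7, 74.8]
tool_rot: [-3.128, 0.007, -3.013]
force: [1.1, -0.2, -0.3]
width: 43.0
```

Emit:
move_arm(series=[[[0, 0, -0.02], 0], [[0, 0, -0.06], 0], [[0, 0, -0.1], 0], [[0, 0, -0.12], 0], [[0, 0, -0.12], 0]])

```text
clock: 25.3
eef_pos: [494.0, 178.6, 196.2]
tool_rot: [-3.129, 0.01, -3.013]
force: [0.2, 1.1, 0.4]
width: 42.4
```

```bash
python3 - <<'E'
from h import *
im,c,s=shot("wrist","w9");print(s["clock"],s["eef_pos"],s["force"],s["width"])
a=cv2.resize(im[130:390,200:430],None,fx=1.7,fy=1.7)
b,_,_=shot("scene","s9");b=cv2.resize(b[150:420,160:500],(400*34//34,a.shape[0]))
cv2.imwrite("pics/end.png",np.hstack([a,b]))
E
```

```text
25.3 [493.99235856 178.58278661 196.15820116] [0.21596948 1.08598962 0.36498705] 42.390458439315864
```

View pics/end.png

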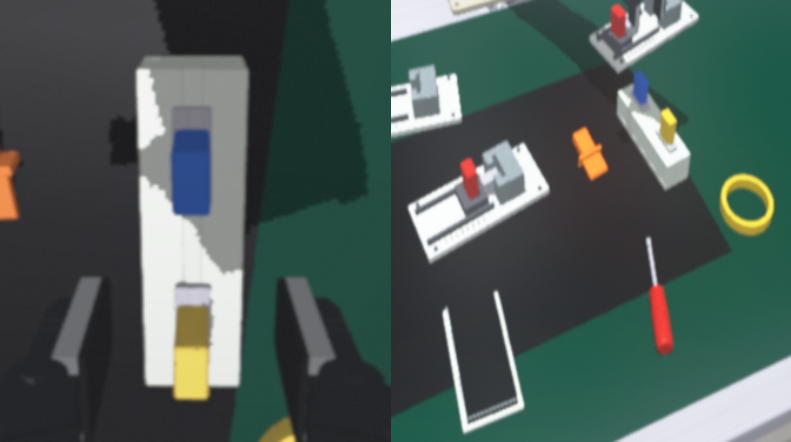

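The end pictures show the blue gauge home in the stand, the yellow gauge, driver, tape and panels where they were, and the jaw set. Handing in.

```bash
python3 -c "
from cell import *
print(abs(read_state()['qd']).max());print(finish_job())"
```

```text
0.017662786934015972
the job is handed in; nothing more can be done
None
```

I set the far jig with the blue gauge, put the gauge back home in the stand, and handed the job in at about 25 s of the 61 s allowed. `finish_job()` gives no verdict, so this rests on my own readings.

- **Gauge into the jig:** it seated at the predicted height (TCP z = 76.0 mm, 12 N upward) before I let go.
- **Jaw:** I slid it until it stopped hard against the blade at about 9 N. Releasing the grip apparently moved it back about 1.5 mm: the picture gave 56.6 mm from grip to gauge, where 55 mm was expected. I pushed it home again from behind with closed fingers and backed away without gripping. After the gauge was drawn out, the picture showed a gap of about 6 mm. A rougher first calculation gave 6.9 mm; both are within the allowed 4.4 to 7.8 mm.
- **Gauge back in the stand:** it seated at the predicted height (z = 75.0 mm, 4 then 11 N). The final pictures show it upright and home with the fingers clear.
- **Other items:** by eye, the yellow gauge, tape, screwdriver and panels look unmoved. I did not measure them again.

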